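# Relay the brazing hearth from the brick pile and put the job on its seat

## Task

Get the brazing hearth ready: take the pile of bricks on the wooden board apart and lay the terracotta seat tile flat between the lips of the small steel work rest on the hearth floor, and lay the next course of the white back wall level and in line with the course below, with a half brick flush at each end and the whole brick centred between them, squarely across the middle joint. Lay the brass coupling on its side, too, in the middle of the seat tile, ready to braze.

Things in the scene. Friction and masses are not known exactly. Their poses are not given: they have to be found in the camera images.
- hearth: brazing hearth, fixed: dark steel pan 250 (x) x 300 (y) mm, origin at the centre of its underside, grey grey grey tiled floor 22 mm above it. First course of the back wall: two off-white bricks end to end along y, together 262 (y) x 50 (x) mm, centre line at x = +65 mm, joint at y = 0, top 72 mm above the origin. Steel angle round its foot, under 50 mm high. The new course goes on top of it.
- work_rest: flat steel work rest on the hearth floor in front of the wall, fixed, 74 (x) x 108 (y) x 12 mm; origin at the centre of its underside, 22 mm above the bench, long side along its y. The tile lies on its bars, 4 mm above the origin, between corner lips that rise to 12 mm above the origin and leave 68 x 102 mm between them.
- board: small pale wooden board, fixed, 64 (x) x 150 (y) x 18 mm, origin at the centre of its underside. The stepped pile stands on it, all its layers along the board's y: the whole brick lowest, the two half bricks side by side on it (about 5 mm apart, set back by 13 mm), the tile across both on top.
- seat_tile: dense fired tile, terracotta orange-red, loose, 50 (x) x 84 (y) x 25 mm (z), 0.22 kg; origin at the centre of its underside. Top of the pile at the start.
- clean_bat: half brick, off-white all over, loose, 50 (x) x 54 (y) x 50 mm (z), 0.11 kg; origin at the centre of its underside. Grip it across x. Either half brick may go to either end of the wall.
- sooty_bat: half brick like the clean one (50 x 54 x 50 mm, 0.11 kg, origin at the centre of its underside, grip across x) but dark with soot along its +x side.
- whole_brick: whole off-white brick, loose, 50 (x) x 130 (y) x 50 mm (z), 0.26 kg; origin at the centre of its underside. Lowest in the pile. Laid in the middle of the course it has about 12 mm of play to each half brick.
- coupling: brass pipe coupling lying on its side on the bench in front of the pile, loose, 31 (x) x 46 (y, along its bore) x 27 mm, 0.11 kg; origin under its middle, at the bench when lying. Grip it across x. A pale grey pipe tee lies near it and is not needed.

How it is judged (in metres and radians):
At the end, for the whole second after the job is handed in: Tile flat in the rest (12 mm, 0.25 rad). On the first course, level and in line (10 mm across, 0.15 rad): whole brick centred on the joint, a half brick flush at each end (12 mm). Coupling on its side on the tile, within 15 mm across and 20 mm along of its middle. All at rest (x of seat_tile in the frame of work_rest between -0.012 and 0.012 m and y of seat_tile in the frame of work_rest between -0.012 and 0.012 m and z of seat_tile in the frame of work_rest between 0 and 0.008 m and angle between each of seat_tile, whole_brick's own z axis and vertical below 0.06 rad and angle between the y axis of seat_tile and the y axis of work_rest, either way round below 0.25 rad and x of whole_brick in the frame of hearth between 0.055 and 0.075 m and y of whole_brick in the frame of hearth between -0.012 and 0.012 m and z of whole_brick in the frame of hearth between 0.067 and 0.077 m and angle between the y axis of whole_brick and the y axis of hearth, either way round below 0.15 rad and (((x of clean_bat in the frame of hearth between 0.055 and 0.075 m and y of clean_bat in the frame of hearth between 0.092 and 0.116 m and z of clean_bat in the frame of hearth between 0.067 and 0.077 m and angle between clean_bat's own z axis and vertical below 0.06 rad and angle between the y axis of clean_bat and the y axis of hearth, either way round below 0.15 rad) and (x of sooty_bat in the frame of hearth between 0.055 and 0.075 m and y of sooty_bat in the frame of hearth between -0.116 and -0.092 m and z of sooty_bat in the frame of hearth between 0.067 and 0.077 m and angle between sooty_bat's own z axis and vertical below 0.06 rad and angle between the y axis of sooty_bat and the y axis of hearth, either way round below 0.15 rad)) or ((x of clean_bat in the frame of hearth between 0.055 and 0.075 m and y of clean_bat in the frame of hearth between -0.116 and -0.092 m and z of clean_bat in the frame of hearth between 0.067 and 0.077 m and angle between clean_bat's own z axis and vertical below 0.06 rad and angle between the y axis of clean_bat and the y axis of hearth, either way round below 0.15 rad) and (x of sooty_bat in the frame of hearth between 0.055 and 0.075 m and y of sooty_bat in the frame of hearth between 0.092 and 0.116 m and z of sooty_bat in the frame of hearth between 0.067 and 0.077 m and angle between sooty_bat's own z axis and vertical below 0.06 rad and angle between the y axis of sooty_bat and the y axis of hearth, either way round below 0.15 rad))) and x of coupling in the frame of seat_tile between -0.015 and 0.015 m and y of coupling in the frame of seat_tile between -0.02 and 0.02 m and height (world z) of coupling between 0.046 and 0.085 m and angle between coupling's own y axis and vertical above 1.3 rad and contact force between coupling and seat_tile above 0.3 N and linear speed of each of seat_tile, clean_bat, sooty_bat, whole_brick, coupling below 0.01 m/s and angular speed of each of seat_tile, clean_bat, sooty_bat, whole_brick, coupling below 0.1 rad/s); the robot touches nothing.
It also fails if it takes over 131 s, if anything falls off the work surface, if the arm or the gripper's body presses on something with over 40 N, if the wrist force passes 120 N, or if a joint passes its speed limit or range.

## Robot

A 6-joint arm with a two-finger parallel gripper is mounted at the origin on a cart in front of the work surface, level with it; the furniture and walls round the work are solid. World frame = base frame: x ahead of the robot, y to its left, z up, the work surface at z = 0. Lengths are in mm, angles in rad, forces in N, time in s.
With the tool pointing down it reaches from about 275 to 850 mm from the base axis. Payload 19 kg.
Tool frame: the origin (TCP) lies midway between the tips of the shut fingers; the grasp point (between the pads) lies 19 mm behind it; z points along the fingers, y is the line along which they close (so a half turn about z gives the same grasp; the last joint's range is limited). The gripper opens to 85 mm and grips with 20 to 120 N. Pads are 22 mm wide; open, the fingers measure 114 mm over their backs; the gripper's body (76 mm by 85 mm) begins 54 mm behind the grasp point. The pads swing forward as they close: fully open they stand 13 mm farther back than shut.
Start: joints at [-0.134, 0.15, 1.437, -0, 1.554, -0.134], TCP at [574.97, -0.016, 231.267] pointing down, gripper open.
Joint ranges: [-2.8, 2.8], [-0.68, 2.1], [0.12, 2.68], [-1.39, 4.53], [0.16, 2.79], [-2.81, 2.81]. Speed limits (rad/s): [1.89, 1.89, 2.22, 3.01, 3.01, 3.01].

## Interface

Orientations are given as a unit quaternion [w, x, y, z].
In Python, from station import r gives the robot as it stands.
- The arm moves only by the tool jog_arm, called in YAML: its name, and indented under it one key for each argument. Schema: {"type":"object","properties":{"plan":{"type":"array","items":{"type":"array","items":{"type":"array","items":{"type":"number"},"minItems":5,"maxItems":5},"minItems":1,"maxItems":8},"minItems":1,"maxItems":1},"grip_n":{"type":"number"},"only":{"type":"string"},"quiet":{"type":"boolean"},"lines":{"type":"string"}},"required":["plan"],"additionalProperties":false}. plan is a list that holds a single list of rows (three levels of brackets), with 1 to 8 rows, each of 5 numbers: dx, dy, dz in mm, then a turn about the tool's z in rad, then the finger opening in mm; each row shifts and turns the commanded pose from where the row before left it, along the tool's axes as they then stand; what a row does not reach is not made up. A row lasts 1/8 s, in which the tool goes at most 62.5 mm and 0.188 rad, less where a joint would pass 70% of its speed; a pose out of reach is approached as far as the arm can. The fingers move at their own pace and stop on an object; grip_n is the grip in N (left out, the last holds). Time passes only in rows, so rows that do not move let the fingers close. The tool returns the time, the measured TCP pose, the force, the opening and the grip force at its end. only (a regular expression) keeps the lines of the reply that match it, lines (a string "A,B") keeps lines A to B, and quiet returns only ok. Input that does not fit is refused with a message, and nothing moves.
- r.sense(): the state, without advancing time (a new reading comes with each control period).
- r.get_image(name): name is "scene" or "side" or "wrist"; returns a dict with "frame" (480x640x3 uint8, blue, green, red), "camera_matrix" (3x3 intrinsics, pixels), "world_from_camera" (4x4, takes a point from camera to world coordinates); the wrist camera has in their place "hand_eye" (4x4, takes a point from camera to tool coordinates, whose origin is the TCP and whose axes are the flange's). Camera axes: x right, y down, z forward; pixel columns grow to the right and rows downward; lengths in mm; the calibration is good to about 2 mm. A picture is of the moment at which its call begins: read the wrist's pose just before it. There is no depth.
- r.finish_job(): hands the job in; it is judged then, once.
The state is a dict: "time_s": time; "joints": joint angles; "qvel": joint speeds; "effort": joint torques, N m; "tcp_pos": TCP position; "eef_rot": TCP orientation; "ft_force": force on the tool from outside, world axes, zero at the start; "moment": the same for the moment, N m; "finger_gap": finger opening in mm; "grasp_force": force on a finger pad.
Only numpy, scipy, OpenCV 4.12 (cv2) and the standard library are available. Lean on these libraries where they do the work, as an engineer would, in place of code of your own. Each camera call takes 0.05 s, during which the arm holds its last target. There are 200 camera calls.

## Working session

There is one attempt and no reset: what is moved stays moved. The work goes in short steps, Python scripts to look and compute and a tool call to move; the robot and the scene stay as the last step left them, time stands still between calls to the robot, and variables do not carry over. Pictures are saved under pics/ and viewed, at most 14 in all, crops included, and the job is handed in when it is done.

```bash
ls; mkdir -p pics
```

Run:
```python
from station import r
import cv2,numpy as np
np.set_printoptions(precision=4,suppress=True)
s=r.sense();print(s)
for n in("scene","side","wrist"):
    d=r.get_image(n);cv2.imwrite(f"pics/{n}0.png",d["frame"])
    print(n,d["camera_matrix"].tolist(),d.get("world_from_camera",d.get("hand_eye")))
```

```text
pics
station.py
{'time_s': 0.0, 'joints': array([-0.134 ,  0.151 ,  1.438 , -0.    ,  1.5538, -0.134 ]), 'qvel': array([-0.0007,  0.0013,  0.0006, -0.0001, -0.001 , -0.0022]), 'effort': array([  0.0001, -71.3061, -57.0859,  -0.0002,   0.0091,   0.0002]), 'tcp_pos': array([574.7539,  -0.0002, 230.7001]), 'eef_rot': array([-0.0005,  0.7071,  0.7071, -0.0004]), 'ft_force': array([-0.0159, -0.0441,  0.0959]), 'moment': array([-0.0608,  0.063 ,  0.0168]), 'grasp_force': 0.0, 'finger_gap': 85.13171719000668}
scene [[567.4809111543768, 0.0, 332.7757045191532], [0.0, 567.4809111543768, 241.02029905728278], [0.0, 0.0, 1.0]] [[   0.5637   -0.4327    0.7036 -262.9441]
 [  -0.826    -0.2899    0.4834 -521.5961]
 [  -0.0052   -0.8536   -0.5208  657.5182]
 [   0.        0.        0.        1.    ]]
side [[468.0881197323671, 0.0, 312.5400283350397], [0.0, 468.0881197323671, 243.50774601883654], [0.0, 0.0, 1.0]] [[   0.8608   -0.2877    0.4198   59.1687]
 [  -0.5085   -0.5189    0.6872 -666.5502]
 [   0.0201   -0.805    -0.5929  680.0086]
 [   0.        0.        0.        1.    ]]
wrist [[431.54591292620506, 0.0, 321.0878890998925], [0.0, 431.54591292620506, 248.1624148048469], [0.0, 0.0, 1.0]] [[   0.0001   -0.9531   -0.3026   77.4259]
 [   1.        0.0002   -0.0003   -0.1031]
 [   0.0003   -0.3026    0.9531 -142.3629]
 [   0.        0.        0.        1.    ]]
```

View pics/scene0.png

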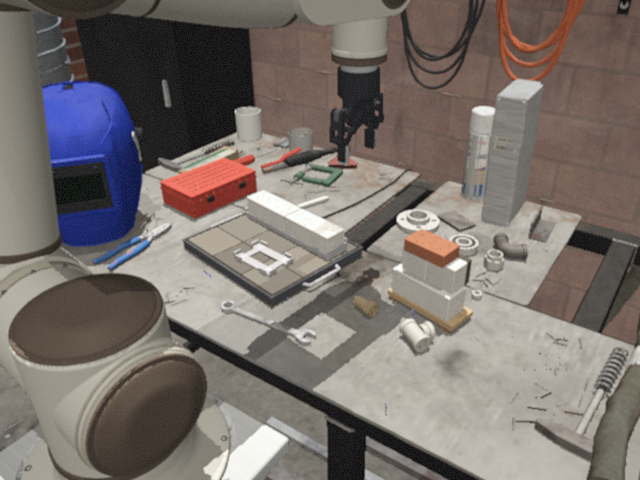

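View pics/wrist0.png

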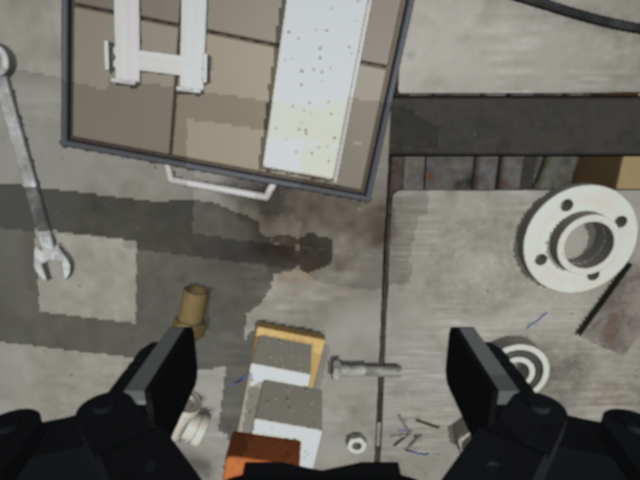

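View pics/side0.png

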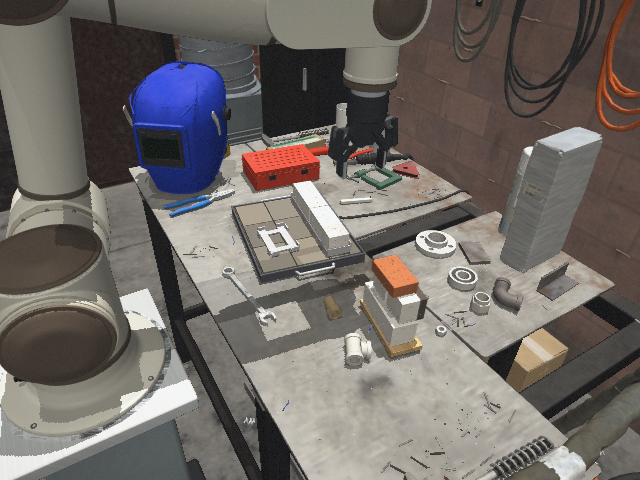

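The pictures show the hearth ahead-left, with the wall top at wrist (264–370, 0–180). The pile is at the bottom of the wrist view with the tile near (260,455), and the coupling is at (190,310). I'll move over each for better views.

Create h.py:
```python
from station import r
import cv2,numpy as np,pickle
from scipy.spatial.transform import Rotation as R
np.set_printoptions(precision=2,suppress=True)
def T():
    s=r.sense();q=s["eef_rot"];M=np.eye(4);M[:3,:3]=R.from_quat([q[1],q[2],q[3],q[0]]).as_matrix();M[:3,3]=s["tcp_pos"];return M
def snap(name,fn):
    M=T();d=r.get_image(name);cv2.imwrite(f"pics/{fn}.png",d["frame"])
    W=d["world_from_camera"] if name!="wrist" else M@d["hand_eye"]
    pickle.dump((d["camera_matrix"],W),open(f"pics/{fn}.pkl","wb"));return d["frame"]
def ray(fn,uv,z):
    K,W=pickle.load(open(f"pics/{fn}.pkl","rb"));out=[]
    for u,v in np.atleast_2d(np.array(uv,float)):
        d=W[:3,:3]@np.linalg.solve(K,[u,v,1]);c=W[:3,3];out.append(c+d*(z-c[2])/d[2])
    return np.array(out)
def proj(fn,P):
    K,W=pickle.load(open(f"pics/{fn}.pkl","rb"));p=(np.atleast_2d(P)-W[:3,3])@W[:3,:3]@K.T;return p[:,:2]/p[:,2:]
```

```text
(no output)
```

jog_arm:
  plan:
    - [[50,0,0,0,85],[50,0,0,0,85],[50,0,0,0,85],[0,0,0,0,85],[0,0,0,0,85]]

```text
time_s: 0.78
tcp_pos: [574.9, 149.8, 231.0]
eef_rot: [-0.0, 0.707, 0.707, -0.0]
ft_force: [-0.3, 0.2, 0.2]
finger_gap: 85.0
grasp_force: 0.0
```

```bash
python3 -c "from h import *;snap('wrist','w1')"
```

jog_arm:
  plan:
    - [[-60,0,0,0,85],[-60,0,0,0,85],[-60,0,-30,0,85],[-60,0,-30,0,85],[-50,0,-30,0,85],[0,-20,-30,0,85],[0,0,0,0,85],[0,0,0,0,85]]

```text
time_s: 1.82
tcp_pos: [554.8, -132.4, 346.6]
eef_rot: [-0.0, 0.707, 0.707, -0.0]
ft_force: [0.4, 0.0, 0.2]
finger_gap: 85.1
grasp_force: 0.0
```

```bash
python3 -c "from h import *;snap('wrist','w2')"
```

```text
(no output)
```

View pics/w1.png

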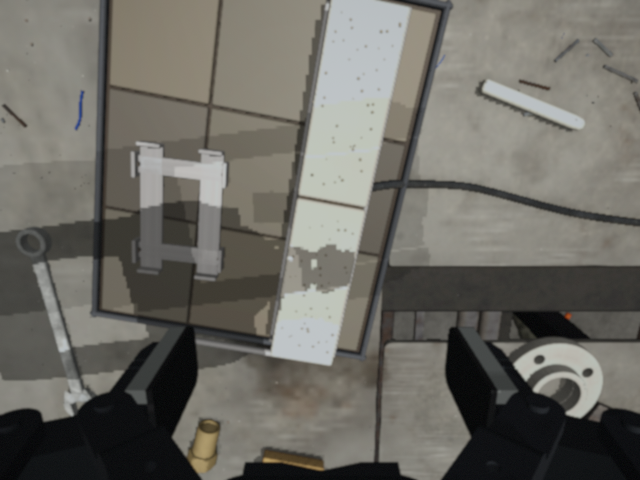

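View pics/w2.png

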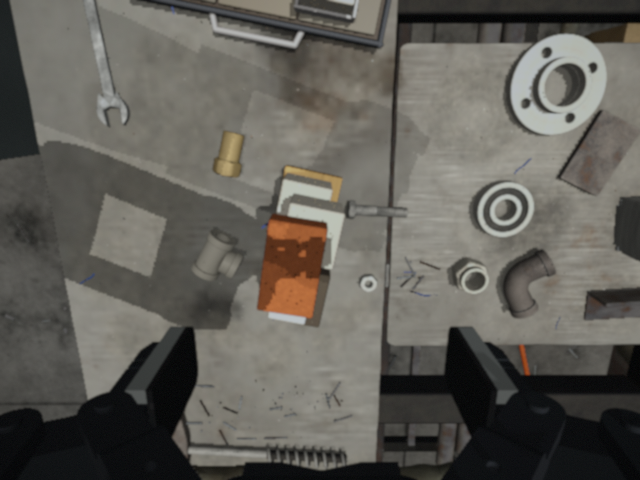

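w1 shows the hearth from above: wall near end at (271,354)–(333,364), joint at (300,197)–(364,208), work rest (132–228, 145–278). w2 shows the tile at (258–327, 218–318) on the pile, the coupling at (230,155), and the tee at (215,255). Next I'll zoom in on the details.

Run:
```python
from h import *
a=cv2.imread('pics/w2.png')[120:330,190:370];b=cv2.imread('pics/w1.png')[135:290,120:240]
a=cv2.resize(a,(504,588),interpolation=cv2.INTER_CUBIC);b=cv2.resize(b,(288,372),interpolation=cv2.INTER_CUBIC)
c=np.zeros((588,792,3),np.uint8);c[:,:504]=a;c[:372,504:]=b;cv2.imwrite('pics/z1.png',c)
print("wall",ray('w1',[(271,354),(333,364),(300,197),(364,208),(331,0),(412,8)],72))
print("wall w0 ");
```

```text
wall [[534.86  43.17  72.  ]
 [584.22  34.11  72.  ]
 [559.71 169.36  72.  ]
 [605.14 161.48  72.  ]
 [580.67 292.76  72.  ]
 [631.12 288.37  72.  ]]
wall w0
```

View pics/z1.png

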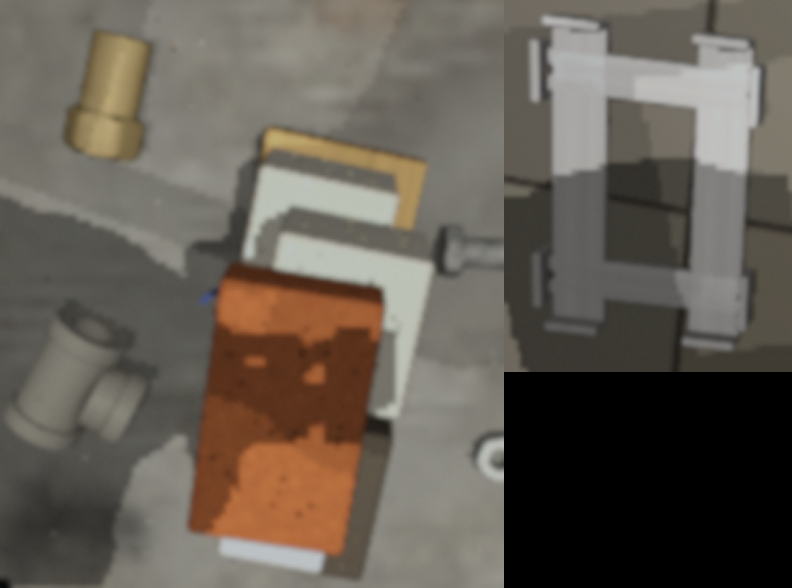

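The zoom is clear: the tile's top face is at crop (190–383, 280–554), the +y half brick shows behind it, and the rest lips and coupling outline are visible. Now computing the poses.

Run:
```python
from h import *
A=lambda p:(np.array(p)/2.8+[190,120])
B=lambda p:((np.array(p)-[504,0])/2.4+[120,135])
def quad(fn,px,z,n):
    P=ray(fn,px,z);print(n,P[:,:2].tolist() if 0 else '\n',P[:,:2],'sides',np.linalg.norm(np.roll(P,-1,0)-P,axis=1),'c',P.mean(0));return P
P=quad('w2',A([(219,281),(383,305),(342,554),(190,530)]),143,'tile TL TR BR BL')
for i,j in((3,0),(2,1)):
    d=P[j]-P[i];print('yaw turn',np.arctan2(d[0],d[1]))
P=quad('w2',A([(277,233),(435,262),(398,417)]),118,'bat +y: TL TR BR')
d=P[1]-P[2];print(np.arctan2(d[0],d[1]))
quad('w2',A([(362,580),(390,437)]),118,'bat2 right edge')
quad('w2',A([(262,165),(395,193)]),68,'whole +y edge')
quad('w2',A([(266,128),(426,160)]),18,'board +y edge')
P=quad('w2',A([(95,33),(152,42),(138,157),(66,145),(108,90)]),13,'coupling')
P=ray('w2',A([(122,38),(101,150)]),15);d=P[0]-P[1];print(P,np.arctan2(d[0],d[1]),np.linalg.norm(d))
P=quad('w1',B([(571.5,25),(721.5,43),(708,345),(571,328)]),34,'rest lips ends')
d=P[:2].mean(0)-P[2:].mean(0);print('rest turn',np.arctan2(d[0],d[1]),np.linalg.norm(d))
quad('w1',B([(536,70),(537,278),(747,295),(757,97)]),34,'rest sides')
```

```text
tile TL TR BR BL 
 [[ 510.88 -140.71]
 [ 559.18 -148.05]
 [ 546.45 -229.6 ]
 [ 498.7  -221.23]] sides [48.86 82.54 48.48 81.44] c [ 528.8 -184.9  143. ]
yaw turn 0.15013366374866824
yaw turn 0.15483512562251223
bat +y: TL TR BR 
 [[ 526.37 -131.53]
 [ 575.79 -140.81]
 [ 564.52 -192.68]] sides [50.28 53.07 72.07] c [ 555.56 -155.01  118.  ]
0.213902101051722
bat2 right edge 
 [[ 552.62 -252.06]
 [ 561.94 -199.68]] sides [53.2 53.2] c [ 557.28 -225.87  118.  ]
whole +y edge 
 [[ 517.88 -117.82]
 [ 564.2  -127.65]] sides [47.35 47.35] c [ 541.04 -122.73   68.  ]
board +y edge 
 [[ 515.43 -111.04]
 [ 577.29 -123.39]] sides [63.08 63.08] c [ 546.36 -117.22   18.  ]
coupling 
 [[ 450.83  -75.81]
 [ 472.36  -79.14]
 [ 464.47 -122.86]
 [ 436.56 -118.16]
 [ 454.39  -97.08]] sides [21.78 44.42 28.3  27.61 21.57] c [455.72 -98.61  13.  ]
[[ 461.4   -77.56   15.  ]
 [ 450.57 -119.84   15.  ]] 0.25072768417102553 43.641905149658406
rest lips ends 
 [[441.84 201.99]
 [489.37 196.38]
 [476.6   92.2 ]
 [429.16  98.55]] sides [ 47.86 104.96  47.86 104.22] c [459.24 147.28  34.  ]
rest turn 0.12198144754776524 104.5899464798333
rest sides 
 [[428.62 187.77]
 [419.66 116.94]
 [491.61 110.81]
 [499.63 179.11]] sides [71.4  72.21 68.77 71.54] c [459.88 148.66  34.  ]
```

jog_arm:
  plan:
    - [[-52.5,-26,20,0,85],[0,0,50,0.15,85],[0,0,55,0,85],[0,0,55,0,85],[0,0,44,0,85],[0,0,4.6,0,85],[0,0,0,0,85],[0,0,0,0,85]]
  grip_n: 60

```text
time_s: 2.88
tcp_pos: [529.8, -184.7, 120.5]
eef_rot: [0.001, 0.758, 0.652, 0.0]
ft_force: [0.0, 0.1, 0.0]
finger_gap: 85.3
grasp_force: 0.0
```

jog_arm:
  plan:
    - [[0,0,0,0,20],[0,0,0,0,20],[0,0,0,0,20],[0,0,0,0,20],[0,0,0,0,20],[0,0,0,0,20],[0,0,0,0,20],[0,0,0,0,20]]

```text
time_s: 3.88
tcp_pos: [529.3, -184.5, 119.5]
eef_rot: [0.001, 0.758, 0.652, 0.0]
ft_force: [-1.3, 0.6, 7.9]
finger_gap: 48.7
grasp_force: 62.9
```

Add to h.py:
```python
def go(x,y,z,turn):
    M=T();t=np.arctan2(M[0,0],M[1,0]);d=M[:3,:3].T@(np.array([x,y,z])-M[:3,3])
    c,s=np.cos(turn),np.sin(turn);D=np.array([x,y])-M[:2,3]
    print('turn %.3f now (%.3f)'%(turn-t,t),'| before turn dxyz',d,'| after turn dx %.1f dy %.1f'%(D@[s,c],D@[c,-s]))
```

```text
(no output)
```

jog_arm:
  plan:
    - [[0,0,-20,0,20],[0,0,-50,0,20],[0,0,-30,-0.03,20],[0,0,0,0,20],[0,0,0,0,20]]

```text
time_s: 4.5
tcp_pos: [528.6, -184.1, 217.5]
eef_rot: [-0.001, 0.748, 0.663, -0.0]
ft_force: [0.3, 0.5, -2.6]
finger_gap: 49.0
grasp_force: 62.8
```

```bash
python3 -c "from h import *;go(459.5,148,60,0.122)"
```

```text
turn 0.002 now (0.120) | before turn dxyz [ 321.37 -108.31  157.77] | after turn dx 321.3 dy -109.0
```

jog_arm:
  plan:
    - [[53.5,-18,0,0,20],[53.5,-18,0,0,20],[53.5,-18,0,0,20],[53.5,-18,0,0,20],[53.5,-18,0,0,20],[53.9,-18.3,0,0,20],[0,0,50,0,20],[0,0,50,0,20]]

```text
time_s: 5.5
tcp_pos: [459.0, 148.5, 116.2]
eef_rot: [-0.0, 0.748, 0.664, -0.0]
ft_force: [1.1, -0.6, -1.6]
finger_gap: 48.8
grasp_force: 62.6
```

jog_arm:
  plan:
    - [[0,0,50,0,20],[0,0,0,0,20],[0,0,0,0,20],[0,0,0,0,20]]

```text
time_s: 6.0
tcp_pos: [460.9, 147.8, 70.5]
eef_rot: [0.001, 0.748, 0.663, 0.001]
ft_force: [0.4, 0.5, -1.0]
finger_gap: 48.7
grasp_force: 63.3
```

```bash
python3 -c "from h import *;go(459.5,148,29,0.122);snap('wrist','w3');snap('side','s3')
a=cv2.imread('pics/w3.png')[:, :400];b=cv2.imread('pics/s3.png')[170:320,190:390];c=np.zeros((480,800,3),np.uint8);c[:,:400]=a;c[:300,400:]=cv2.resize(b,(400,300));cv2.imwrite('pics/z3.png',c)"
```

```text
turn 0.002 now (0.120) | before turn dxyz [-0.04 -1.55 41.47] | after turn dx -0.0 dy -1.4
```

View pics/z3.png

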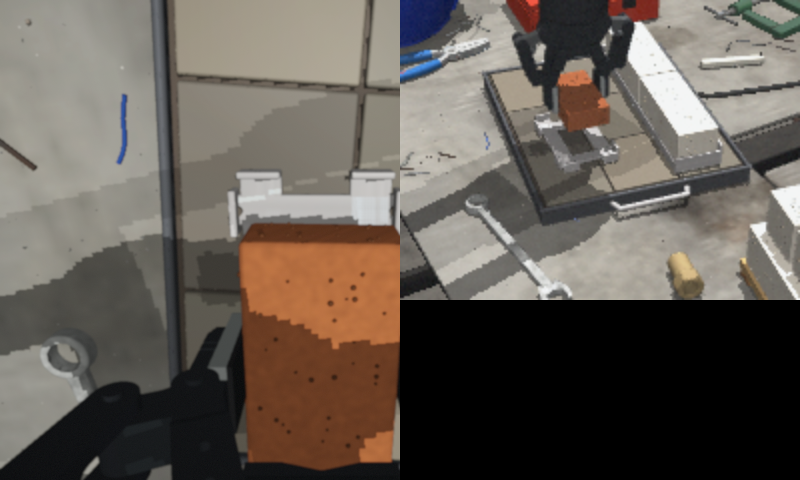

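The tile is held squarely above the rest. The far lips are at (259,176) and (372,175), the left lip at (233,210). Checking the rest position from this closer view.

Run:
```python
from h import *
P=ray('w3',[(259,177),(372,175),(233,212)],34);print(P)
t=.12;y=np.array([np.sin(t),np.cos(t)]);x=np.array([y[1],-y[0]])
c=P[:2,:2].mean(0);print('yaw',np.arctan2(-(P[1]-P[0])[1],(P[1]-P[0])[0]),'centre',c-52.5*y, 'left lip x', (P[2,:2]-c)@x)
print(ray('w3',[(241,228),(241,243)],70))
```

```text
[[441.58 202.05  34.  ]
 [488.   197.27  34.  ]
 [428.25 188.79  34.  ]]
yaw 0.10274981277934432 centre [458.51 147.54] left lip x -34.9798567804922
[[438.3  190.16  70.  ]
 [437.36 184.87  70.  ]]
```

jog_arm:
  plan:
    - [[0,-1.8,20,0,20],[0,0,14,0,20],[0,0,5,0,20],[0,0,0,0,20],[0,0,0,0,20]]

```text
time_s: 6.72
tcp_pos: [458.5, 148.0, 30.1]
eef_rot: [0.0, 0.748, 0.663, 0.0]
ft_force: [-0.4, 0.4, -2.2]
finger_gap: 48.5
grasp_force: 63.5
```

jog_arm:
  plan:
    - [[0,0,1.5,0,20],[0,0,0,0,20],[0,0,0,0,20]]

```text
time_s: 7.1
tcp_pos: [458.1, 148.0, 28.2]
eef_rot: [-0.0, 0.748, 0.663, 0.0]
ft_force: [1.0, 1.0, -2.3]
finger_gap: 48.8
grasp_force: 63.5
```

jog_arm:
  plan:
    - [[0,0,1,0,20],[0,0,1,0,20],[0,0,0,0,20],[0,0,0,0,20]]

```text
time_s: 7.6
tcp_pos: [458.3, 148.0, 27.5]
eef_rot: [0.0, 0.748, 0.663, 0.0]
ft_force: [-12.6, -3.3, 26.5]
finger_gap: 48.7
grasp_force: 66.8
```

jog_arm:
  plan:
    - [[0,0,0,0,62],[0,0,0,0,62],[0,0,0,0,62],[0,0,0,0,62],[0,0,-30,0,62],[0,0,-50,0,70],[0,0,-50,0,85],[0,0,0,0,85]]

```text
time_s: 8.6
tcp_pos: [459.7, 148.2, 159.8]
eef_rot: [0.002, 0.748, 0.663, 0.003]
ft_force: [-0.2, 1.2, -0.4]
finger_gap: 85.1
grasp_force: 0.0
```

```bash
python3 -c "from h import *;go(454.7,-97.5,2,0.25)"
```

```text
turn 0.130 now (0.120) | before turn dxyz [-244.82   23.53  157.52] | after turn dx -239.3 dy 55.9
```

jog_arm:
  plan:
    - [[0,0,0,0.13,60],[-60,14,0,0,60],[-60,14,0,0,60],[-60,14,0,0,60],[-59,14,30,0,60],[0,0,40,0,60],[0,0,0,0,60],[0,0,0,0,60]]

```text
time_s: 9.6
tcp_pos: [453.8, -92.5, 89.4]
eef_rot: [0.0, 0.789, 0.614, 0.0]
ft_force: [0.4, 0.2, 0.8]
finger_gap: 59.9
grasp_force: 0.0
```

```bash
python3 -c "from h import *;snap('wrist','w4');go(455.5,-98,2,0.25)"
```

```text
turn 0.001 now (0.249) | before turn dxyz [-5.    2.65 87.78] | after turn dx -5.0 dy 2.8
```

View pics/w4.png

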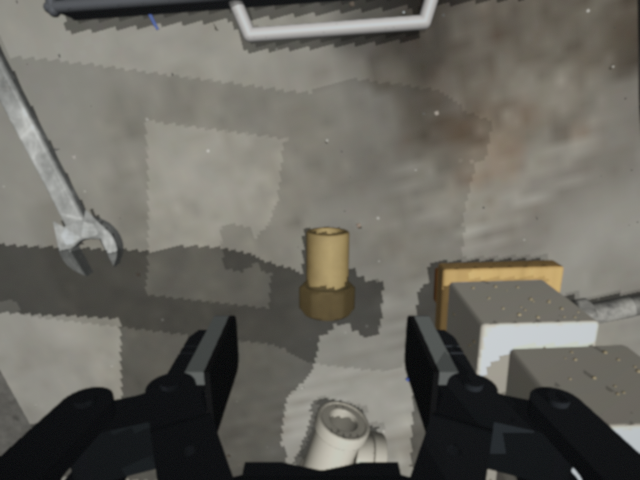

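Coupling seen at (327,229–320), nearly aligned with the tool's x axis; the pile is to the right, clear of a 60 mm opening.

Run:
```python
from h import *
P=np.vstack([ray('w4',[(327,233)],13),ray('w4',[(327,318)],24)]);d=P[0]-P[1];print(P,np.linalg.norm(d[:2]),np.arctan2(d[0],d[1]));c=P.mean(0);print(c)
go(c[0],c[1],2,.25)
```

```text
[[ 460.68  -77.41   13.  ]
 [ 449.9  -119.96   24.  ]] 43.896618486533185 0.24821312992545455
[455.29 -98.68  18.5 ]
turn 0.001 now (0.249) | before turn dxyz [-5.71  2.61 87.78] | after turn dx -5.7 dy 2.7
```

jog_arm:
  plan:
    - [[-10.5,2.6,0,0,60],[0,0,40,0,60],[0,0,40,0,60],[0,0,8,0,60],[0,0,0,0,60],[0,0,0,0,60]]
  grip_n: 40

```text
time_s: 10.4
tcp_pos: [454.2, -104.1, 2.0]
eef_rot: [0.001, 0.79, 0.614, 0.001]
ft_force: [-0.2, 0.0, -0.1]
finger_gap: 59.8
grasp_force: 0.0
```

jog_arm:
  plan:
    - [[0,0,0,0,10],[0,0,0,0,10],[0,0,0,0,10],[0,0,0,0,10],[0,0,0,0,10],[0,0,0,0,10],[0,0,0,0,10]]

```text
time_s: 11.28
tcp_pos: [453.7, -103.9, 1.3]
eef_rot: [0.001, 0.79, 0.613, 0.0]
ft_force: [-2.2, -0.4, 10.7]
finger_gap: 28.3
grasp_force: 38.6
```

jog_arm:
  plan:
    - [[0,0,-20,0,10],[0,0,-50,0,10],[0,0,-50,-0.13,10],[0,0,0,0,10],[0,0,0,0,10],[0,0,0,0,10]]

```text
time_s: 12.02
tcp_pos: [452.7, -103.4, 119.2]
eef_rot: [-0.001, 0.748, 0.663, -0.0]
ft_force: [-0.1, 0.6, -1.5]
finger_gap: 28.2
grasp_force: 39.8
```

```bash
python3 -c "from h import *;go(457.8,143,55,0.12)"
```

```text
turn -0.001 now (0.121) | before turn dxyz [245.22 -24.45  64.36] | after turn dx 245.3 dy -24.4
```

jog_arm:
  plan:
    - [[60,-6,0,0,10],[60,-6,0,0,10],[60,-6,0,0,10],[60,-6,0,0,10],[5,-0.5,20,0,10],[0,0,0,0,10],[0,0,0,0,10],[0,0,0,0,10]]

```text
time_s: 13.02
tcp_pos: [458.6, 141.8, 100.9]
eef_rot: [0.0, 0.749, 0.663, 0.0]
ft_force: [0.7, 0.6, -1.7]
finger_gap: 27.8
grasp_force: 39.8
```

```bash
python3 -c "from h import *;go(457.8,143,53.5,0.12);snap('wrist','w5')"
```

```text
turn -0.002 now (0.122) | before turn dxyz [ 1.12 -1.   47.36] | after turn dx 1.1 dy -1.0
```

View pics/w5.png

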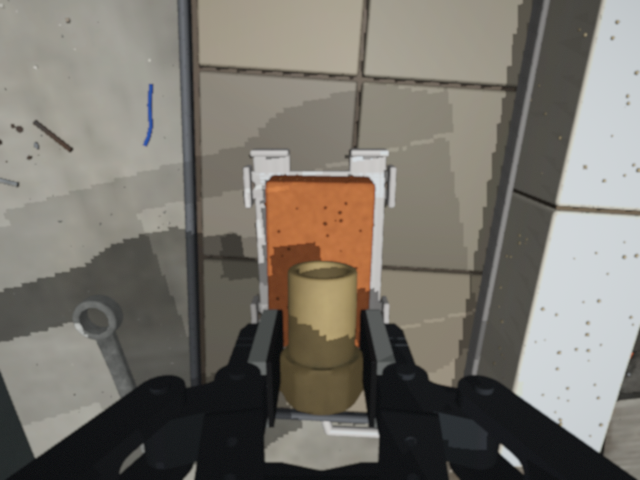

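The tile sits flat and centred in the rest at (265–375, 180–400). The coupling is held level above it at (288–360, 262–410). Lowering it.

jog_arm:
  plan:
    - [[1,-1,25,0,10],[0,0,17,0,10],[0,0,4,0,10],[0,0,0,0,10],[0,0,0,0,10],[0,0,1,0,10],[0,0,1,0,10],[0,0,0,0,10]]

```text
time_s: 14.08
tcp_pos: [457.5, 143.6, 52.5]
eef_rot: [0.0, 0.748, 0.663, 0.0]
ft_force: [0.9, -0.0, 0.2]
finger_gap: 27.8
grasp_force: 39.9
```

jog_arm:
  plan:
    - [[0,0,0,0,10],[0,0,1,0,10],[0,0,0,0,10],[0,0,0,0,10]]

```text
time_s: 14.58
tcp_pos: [457.6, 143.6, 52.3]
eef_rot: [0.0, 0.748, 0.663, 0.0]
ft_force: [-5.4, -1.2, 15.1]
finger_gap: 27.5
grasp_force: 40.9
```

jog_arm:
  plan:
    - [[0,0,0,0,48],[0,0,0,0,48],[0,0,0,0,48],[0,0,-10,0,48],[0,0,-50,0,60],[0,0,-50,0,85],[0,0,-50,0,85],[0,0,0,0,85]]

```text
time_s: 15.58
tcp_pos: [458.7, 143.8, 215.9]
eef_rot: [0.002, 0.748, 0.663, 0.003]
ft_force: [-0.6, -0.4, -1.1]
finger_gap: 84.8
grasp_force: 0.0
```

```bash
python3 -c "from h import *;snap('wrist','w6');go(537,-150,231,0.19)"
```

```text
turn 0.070 now (0.120) | before turn dxyz [-282.13  113.7   -17.43] | after turn dx -273.5 dy 133.1
```

jog_arm:
  plan:
    - [[0,0,-15,0.07,85],[-55,26.5,0,0,85],[-55,26.5,0,0,85],[-55,26.5,0,0,85],[-55,26.5,0,0,85],[-54,26.5,0,0,85],[0,0,0,0,85],[0,0,0,0,85]]

```text
time_s: 16.62
tcp_pos: [535.4, -150.2, 225.6]
eef_rot: [-0.001, 0.771, 0.637, -0.0]
ft_force: [0.1, -0.5, 0.8]
finger_gap: 84.7
grasp_force: 0.0
```

```bash
python3 -c "from h import *;snap('wrist','w7')
a=cv2.imread('pics/w6.png')[120:480,120:520];b=cv2.imread('pics/w7.png')[120:480,140:540];cv2.imwrite('pics/z7.png',np.hstack([a,b]))"
```

```text
(no output)
```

View pics/z7.png

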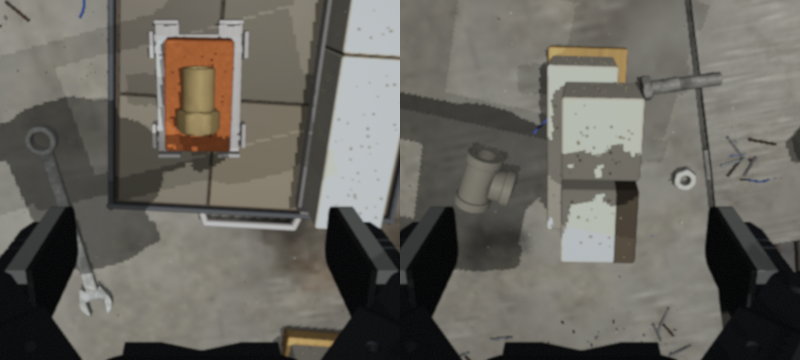

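The coupling lies on the tile's middle. On the pile, bat 1's top is at crop (561–643, 97–180) and the sooty bat 2's at (561–637, 183–262).

Run:
```python
from h import *
for n,px,z in(('bat1',[(302,217),(383,217),(380,300),(300,298)],118),('bat2',[(302,305),(377,302),(374,382),(301,381)],118)):
    P=ray('w7',px,z);d=P[:2].mean(0)-P[2:].mean(0);print(n,P[:,:2],'sides',np.linalg.norm(np.roll(P,-1,0)-P,axis=1),P.mean(0),np.arctan2(d[0],d[1]))
# tile & coupling from w6
o=np.array([120,120])
P=ray('w6',np.array([(163,41),(236,41),(234,137),(164,137)])+o,51);print('tile',P.mean(0),np.linalg.norm(np.roll(P,-1,0)-P,axis=1))
print('cpl ends',ray('w6',np.array([(199,69),(198,133)])+o,68))
go(545.5,-162.5,99,0.19)
```

```text
bat1 [[ 527.19 -130.79]
 [ 574.43 -139.88]
 [ 564.68 -192.74]
 [ 515.34 -181.87]] sides [48.11 53.75 50.52 52.44] [ 545.41 -161.32  118.  ] 0.20489776241568244
bat2 [[ 515.6  -186.85]
 [ 562.61 -193.75]
 [ 551.74 -251.6 ]
 [ 503.6  -241.59]] sides [47.52 58.86 49.18 56.04] [ 533.39 -218.45  118.  ] 0.20043185637924926
tile [459.25 152.59  51.  ] [51.25 71.17 52.62 71.11]
cpl ends [[461.3  171.19  68.  ]
 [455.09 126.07  68.  ]]
turn 0.000 now (0.190) | before turn dxyz [-10.76  12.46 126.87] | after turn dx -10.7 dy 12.3
```

jog_arm:
  plan:
    - [[-9.5,12.2,20,0.012,85],[0,0,50,0,85],[0,0,50,0,85],[0,0,21,0,85],[0,0,0,0,85],[0,0,0,0,85],[0,0,0,0,20],[0,0,0,0,20]]
  grip_n: 45

```text
time_s: 17.68
tcp_pos: [546.3, -162.2, 86.1]
eef_rot: [0.001, 0.775, 0.632, 0.0]
ft_force: [-0.2, 0.1, 1.2]
finger_gap: 50.9
grasp_force: 0.9
```

jog_arm:
  plan:
    - [[0,0,0,0,20],[0,0,0,0,20],[0,0,0,0,20],[0,0,0,0,20],[0,0,0,0,20],[0,0,0,0,20]]

```text
time_s: 18.42
tcp_pos: [546.2, -162.2, 86.2]
eef_rot: [0.001, 0.775, 0.632, 0.0]
ft_force: [-1.6, 0.9, 7.2]
finger_gap: 49.4
grasp_force: 47.1
```

jog_arm:
  plan:
    - [[0,0,-20,0,20],[0,0,-50,0,20],[0,0,-30,-0.02,20],[0,0,0,0,20],[0,0,0,0,20]]

```text
time_s: 19.05
tcp_pos: [545.6, -162.0, 184.5]
eef_rot: [-0.0, 0.769, 0.64, -0.0]
ft_force: [0.6, -0.0, -1.4]
finger_gap: 49.1
grasp_force: 47.0
```

```bash
python3 -c "from h import *;go(601.6,268.8,150,0.182)"
```

```text
turn -0.000 now (0.182) | before turn dxyz [433.8  -23.03  34.66] | after turn dx 433.8 dy -22.9
```

jog_arm:
  plan:
    - [[55,-3,0,0,20],[55,-3,0,0,20],[55,-3,0,0,20],[55,-3,0,0,20],[55,-3,0,0,20],[55,-3,0,0,20],[55,-3,0,0,20],[49,-2,0,0,20]]

```text
time_s: 20.05
tcp_pos: [601.4, 270.8, 183.7]
eef_rot: [-0.0, 0.768, 0.64, -0.001]
ft_force: [0.0, 0.0, -0.8]
finger_gap: 49.2
grasp_force: 47.0
```

jog_arm:
  plan:
    - [[0,0,30,0,20],[0,0,0,0,20],[0,0,0,0,20]]

```text
time_s: 20.42
tcp_pos: [602.0, 268.3, 155.7]
eef_rot: [-0.0, 0.769, 0.64, -0.0]
ft_force: [1.3, -0.5, -0.3]
finger_gap: 48.8
grasp_force: 47.0
```

```bash
python3 -c "from h import *;go(601.6,268.8,90,0.182);snap('wrist','w8');snap('scene','c8')
a=cv2.imread('pics/w8.png')[:,150:500];b=cv2.imread('pics/c8.png')[150:320,180:380];c=np.zeros((480,800,3),np.uint8);c[:,:350]=a;c[:382,350:]=cv2.resize(b,(450,382));cv2.imwrite('pics/z8.png',c)"
```

```text
turn -0.001 now (0.183) | before turn dxyz [ 0.4  -0.42 65.66] | after turn dx 0.4 dy -0.4
```

View pics/z8.png

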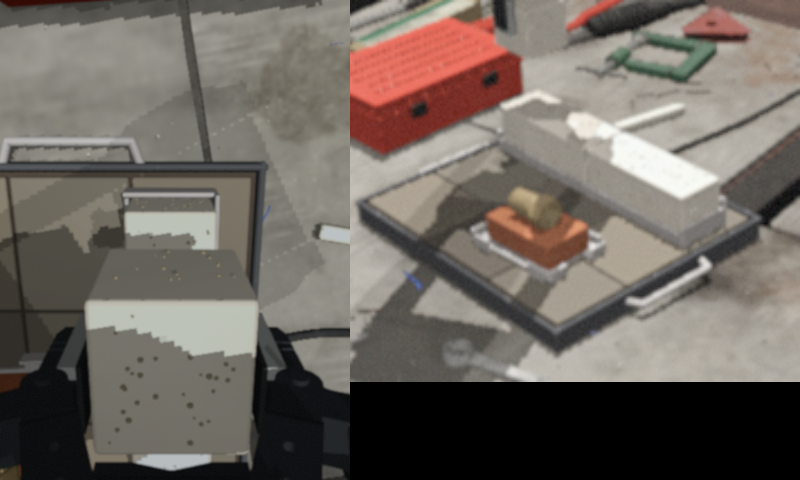

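The far end of the wall's top edge shows at crop (125,211)–(215,211), with bat 1 held square in front of it. Checking the coordinates.

Run:
```python
from h import *
P=ray('w8',[(275,211),(365,211)],72);print(P,np.linalg.norm(P[1]-P[0]));d=P[1]-P[0];m=P.mean(0);print(m,np.arctan2(-d[1],d[0]))
y=np.array([.1805,.9836]);print('joint',m[:2]-131*y,'bat',m[:2]-27*y)
Q=ray('w8',[(237,299),(407,301)],155.7-18+50);print('held bat front edge',Q,Q.mean(0)[:2]-27*y)
```

```text
[[582.34 298.89  72.  ]
 [629.68 290.15  72.  ]] 48.13894719616744
[606.01 294.52  72.  ] 0.1825047607582633
joint [582.37 165.67] bat [601.14 267.96]
held bat front edge [[583.81 299.68 187.7 ]
 [630.32 290.48 187.7 ]] [602.19 268.52]
```

jog_arm:
  plan:
    - [[0,-0.6,30,0,20],[0,0,25,0,20],[0,0,8,0,20],[0,0,0,0,20],[0,0,0,0,20],[0,0,1,0,20],[0,0,1,0,20],[0,0,0,0,20]]

```text
time_s: 21.52
tcp_pos: [601.3, 269.0, 90.3]
eef_rot: [-0.0, 0.768, 0.64, -0.0]
ft_force: [-0.6, 0.9, -0.4]
finger_gap: 49.5
grasp_force: 47.0
```

jog_arm:
  plan:
    - [[0,0,0,0,20],[0,0,1,0,20],[0,0,0,0,20],[0,0,0,0,20]]

```text
time_s: 22.02
tcp_pos: [601.3, 269.0, 90.3]
eef_rot: [0.0, 0.768, 0.64, 0.0]
ft_force: [-4.7, -1.0, 8.5]
finger_gap: 49.1
grasp_force: 48.2
```

jog_arm:
  plan:
    - [[0,0,0,0,70],[0,0,0,0,70],[0,0,0,0,70],[0,0,-15,0,70],[0,0,-50,0,85],[0,0,-50,0.02,85],[0,0,0,0,85],[0,0,0,0,85]]

```text
time_s: 23.02
tcp_pos: [601.2, 268.9, 204.6]
eef_rot: [-0.0, 0.775, 0.632, 0.0]
ft_force: [0.6, -0.2, -0.1]
finger_gap: 84.9
grasp_force: 0.0
```

```bash
python3 -c "from h import *;go(533.5,-219.3,86,0.2)"
```

```text
turn -0.002 now (0.202) | before turn dxyz [-491.91   31.59  118.53] | after turn dx -492.0 dy 30.7
```

jog_arm:
  plan:
    - [[-61.5,4,0,0,85],[-61.5,4,0,0,85],[-61.5,4,0,0,85],[-61.5,4,0,0,85],[-61.5,4,0,0,85],[-61.5,4,0,0,85],[-61.5,4,0,0,85],[-61.5,3,0,0,85]]

```text
time_s: 24.02
tcp_pos: [532.0, -221.0, 203.4]
eef_rot: [-0.001, 0.775, 0.632, -0.0]
ft_force: [1.4, 0.2, 0.6]
finger_gap: 85.1
grasp_force: 0.0
```

jog_arm:
  plan:
    - [[0,0,0,0,85],[0,0,0,0,85]]

```text
time_s: 24.28
tcp_pos: [532.6, -218.9, 203.5]
eef_rot: [-0.001, 0.775, 0.632, -0.0]
ft_force: [-0.4, -0.5, 0.6]
finger_gap: 84.5
grasp_force: 0.0
```

```bash
python3 -c "
from h import *;f=snap('wrist','w9');go(533.5,-219.3,86,0.2)
q=proj('w9',[[533.5+a*.98+b*.2,-219.3-a*.2+b*.98,118] for a,b in((-25,27),(25,27),(25,-27),(-25,-27))]);print(q)
cv2.polylines(f,[q.round().astype(int)],True,(0,0,255),1);cv2.imwrite('pics/z9.png',f[180:,150:500])"
```

```text
turn -0.001 now (0.201) | before turn dxyz [ -0.89   0.95 117.74] | after turn dx -0.8 dy 0.8
[[276.89 209.82]
 [369.7  209.75]
 [366.62 301.58]
 [279.89 301.61]]
```

View pics/z9.png

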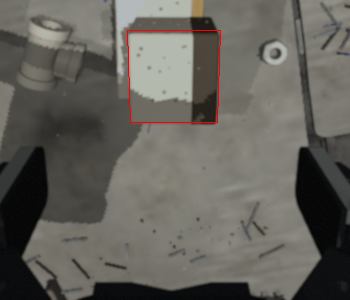

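The predicted outline (red) fits the top of bat 2 at crop (128–220, 30–123) to within a pixel or so. Grasping it.

jog_arm:
  plan:
    - [[-0.8,0.8,20,0,85],[0,0,50,0,85],[0,0,47,0,85],[0,0,0,0,85],[0,0,0,0,85],[0,0,0,0,20],[0,0,0,0,20],[0,0,0,0,20]]

```text
time_s: 25.32
tcp_pos: [534.0, -220.4, 88.8]
eef_rot: [0.001, 0.775, 0.632, 0.0]
ft_force: [-3.2, 1.7, 8.9]
finger_gap: 49.4
grasp_force: 46.1
```

jog_arm:
  plan:
    - [[0,0,0,0,20],[0,0,0,0,20],[0,0,0,0,20],[0,0,0,0,20],[0,0,0,0,20]]

```text
time_s: 25.95
tcp_pos: [534.0, -220.4, 88.8]
eef_rot: [0.001, 0.775, 0.632, 0.0]
ft_force: [-3.0, 1.5, 10.6]
finger_gap: 49.2
grasp_force: 46.1
```

jog_arm:
  plan:
    - [[0,0,-20,0,20],[0,0,-50,0,20],[0,0,-30,-0.02,20],[0,0,0,0,20],[0,0,0,0,20]]

```text
time_s: 26.58
tcp_pos: [533.3, -220.0, 186.7]
eef_rot: [-0.0, 0.769, 0.64, -0.0]
ft_force: [0.8, -0.1, -1.5]
finger_gap: 49.5
grasp_force: 47.4
```

```bash
python3 -c "from h import *;go(563.7,63.5,91,0.182)"
```

```text
turn -0.000 now (0.182) | before turn dxyz [284.32 -21.44  95.78] | after turn dx 284.4 dy -21.4
```

jog_arm:
  plan:
    - [[57,-4.3,0,0,20],[57,-4.3,0,0,20],[57,-4.3,0,0,20],[57,-4.3,0,0,20],[55.5,-4.3,0,0,20],[0,0,40,0,20],[0,0,40,0,20],[0,0,0,0,20]]

```text
time_s: 27.58
tcp_pos: [561.7, 62.7, 103.9]
eef_rot: [-0.002, 0.768, 0.64, -0.003]
ft_force: [0.5, -0.1, -0.2]
finger_gap: 49.4
grasp_force: 47.2
```

jog_arm:
  plan:
    - [[0,0,0,0,20],[0,0,0,0,20]]

```text
time_s: 27.82
tcp_pos: [564.5, 62.4, 109.0]
eef_rot: [0.001, 0.769, 0.64, 0.001]
ft_force: [-0.0, 0.5, -0.4]
finger_gap: 48.9
grasp_force: 47.2
```

```bash
python3 -c "from h import *;go(563.7,63.2,93.5,0.182)"
```

```text
turn -0.000 now (0.182) | before turn dxyz [ 0.68 -0.94 15.46] | after turn dx 0.7 dy -0.9
```

jog_arm:
  plan:
    - [[0.6,-0.9,10,0,20],[0,0,4,0,20],[0,0,0,0,20],[0,0,0,0,20],[0,0,1,0,20],[0,0,1,0,20],[0,0,1,0,20],[0,0,0,0,20]]

```text
time_s: 28.82
tcp_pos: [563.1, 63.3, 92.7]
eef_rot: [0.0, 0.768, 0.64, 0.0]
ft_force: [-15.7, -1.1, 31.4]
finger_gap: 49.7
grasp_force: 51.3
```

jog_arm:
  plan:
    - [[0,0,-1,0,70],[0,0,0,0,70],[0,0,0,0,70],[0,0,-15,0,70],[0,0,-50,0,85],[0,0,-50,0.02,85],[0,0,0,0,85],[0,0,0,0,85]]

```text
time_s: 29.82
tcp_pos: [562.8, 63.3, 206.5]
eef_rot: [0.0, 0.775, 0.632, 0.0]
ft_force: [-0.1, -0.4, -0.6]
finger_gap: 84.9
grasp_force: 0.0
```

jog_arm:
  plan:
    - [[-58,4,0,0,85],[-58,4,0,0,85],[-58,4,0,0,85],[-20,4,0,0,85],[0,0,0,0,85],[0,0,0,0,85]]

```text
time_s: 30.58
tcp_pos: [539.8, -128.9, 205.9]
eef_rot: [-0.0, 0.775, 0.632, -0.0]
ft_force: [0.2, 1.1, 0.0]
finger_gap: 85.1
grasp_force: 0.0
```

```bash
python3 -c "
from h import *;f=snap('wrist','w10')
q=proj('w10',[[528+a*.98+b*.2,-186-a*.2+b*.98,68] for a,b in((-25,65),(25,65),(25,-65),(-25,-65))]);print(q)
print(r.sense()['tcp_pos']);cv2.polylines(f,[q.round().astype(int)],True,(0,0,255),1);cv2.imwrite('pics/z10.png',f)"
```

```text
[[283.95 222.16]
 [358.73 222.19]
 [354.2  388.45]
 [288.38 388.4 ]]
[ 539.83 -128.7   206.09]
```

View pics/z10.png

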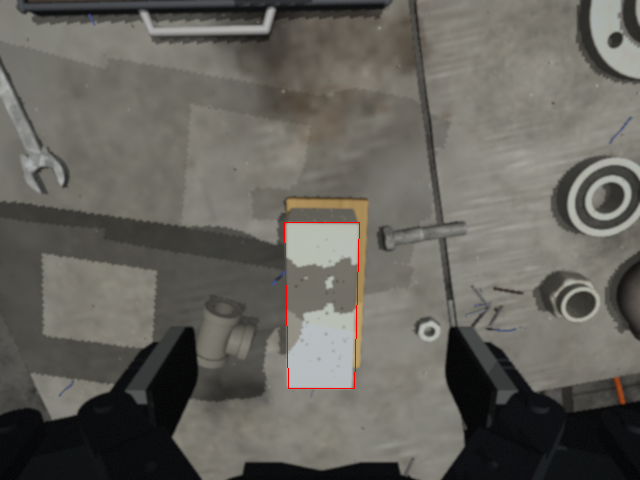

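The red outline for the whole brick fits exactly at (284–359, 222–388). The tee at (225,330) is close, so I'll use a smaller opening.

```bash
python3 -c "from h import *;go(528,-186,39,0.2)"
```

```text
turn -0.001 now (0.201) | before turn dxyz [-58.57  -0.06 167.07] | after turn dx -58.5 dy -0.2
```

jog_arm:
  plan:
    - [[-58.5,0,0,0,72],[0,0,50,0,72],[0,0,50,0,72],[0,0,0,0,72],[0,0,40,0,72],[0,0,26,0,72],[0,0,0,0,72],[0,0,0,0,72]]
  grip_n: 60

```text
time_s: 31.62
tcp_pos: [529.2, -187.4, 42.8]
eef_rot: [0.001, 0.775, 0.632, 0.001]
ft_force: [0.2, -1.0, 0.6]
finger_gap: 72.0
grasp_force: 0.0
```

jog_arm:
  plan:
    - [[0,0,0,0,20],[0,0,0,0,20],[0,0,0,0,20],[0,0,0,0,20],[0,0,0,0,20],[0,0,0,0,20],[0,0,0,0,20]]

```text
time_s: 32.5
tcp_pos: [528.7, -187.5, 42.2]
eef_rot: [0.001, 0.775, 0.632, 0.0]
ft_force: [-1.6, 3.2, 12.6]
finger_gap: 49.0
grasp_force: 62.3
```

jog_arm:
  plan:
    - [[0,0,-20,0,20],[0,0,-50,0,20],[0,0,-50,0,20],[0,0,-50,-0.02,20],[0,0,0,0,20],[0,0,0,0,20]]

```text
time_s: 33.25
tcp_pos: [527.7, -187.1, 209.7]
eef_rot: [-0.0, 0.769, 0.64, -0.0]
ft_force: [-0.3, 0.3, -3.9]
finger_gap: 49.1
grasp_force: 64.0
```

```bash
python3 -c "from h import *;go(582.6,166,130,0.182)"
```

```text
turn -0.000 now (0.182) | before turn dxyz [357.19  -9.88  79.82] | after turn dx 357.2 dy -9.9
```

jog_arm:
  plan:
    - [[60,-1.6,0,0,20],[60,-1.6,0,0,20],[60,-1.6,0,0,20],[60,-1.7,0,0,20],[60,-1.7,0,0,20],[56,-1.7,0,0,20],[0,0,45,0,20],[0,0,0,0,20]]

```text
time_s: 34.25
tcp_pos: [580.5, 164.8, 160.9]
eef_rot: [-0.002, 0.768, 0.64, -0.004]
ft_force: [-0.5, -0.0, -4.0]
finger_gap: 49.0
grasp_force: 63.9
```

jog_arm:
  plan:
    - [[0,0,0,0,20],[0,0,0,0,20]]

```text
time_s: 34.5
tcp_pos: [583.3, 164.0, 166.9]
eef_rot: [0.0, 0.769, 0.64, 0.001]
ft_force: [0.3, -0.3, -3.2]
finger_gap: 48.8
grasp_force: 63.9
```

```bash
python3 -c "
from h import *;go(582.4,164.8,97,0.182);f=snap('wrist','w11');g=snap('scene','c11')
c=np.zeros((480,800,3),np.uint8);c[:,:350]=f[:,150:500];c[:382,350:]=cv2.resize(g[150:320,180:380],(450,382));cv2.imwrite('pics/z11.png',c)"
```

```text
turn -0.001 now (0.183) | before turn dxyz [ 0.57 -1.12 69.93] | after turn dx 0.6 dy -1.0
```

View pics/z11.png

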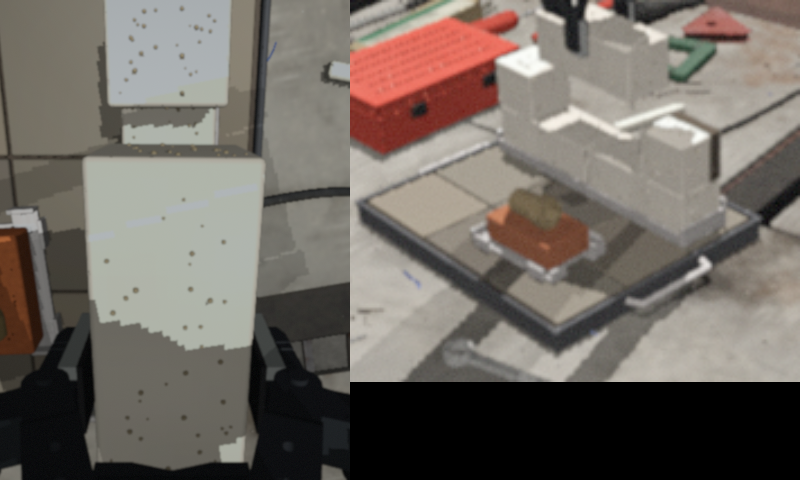

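Both half bricks are square on the wall. Bat 1's near top edge is at crop (108–227,106), and the held brick's far top edge is at (84–263,158).

Run:
```python
from h import *
A=ray('w11',[(258,106),(377,107)],122);B=ray('w11',[(234,157),(413,160)],192.7)
y=np.array([.1805,.9836]);x=np.array([y[1],-y[0]]);J=np.array([582.6,166])
for P in(A,B):print(P,(P[:,:2]-J)@y,(P[:,:2]-J)@x)
```

```text
[[572.08 246.88 122.  ]
 [620.27 237.57 122.  ]] [77.66 77.19] [-24.94  24.14]
[[572.32 232.94 192.7 ]
 [619.   223.49 192.7 ]] [63.98 63.12] [-22.2   25.42]
```

jog_arm:
  plan:
    - [[1.2,-1.3,30,0,20],[0,0,0,0,20],[0,0,25,0,20],[0,0,10,0,20],[0,0,3,0,20],[0,0,0,0,20],[0,0,0,0,20]]

```text
time_s: 35.48
tcp_pos: [581.9, 166.1, 98.2]
eef_rot: [0.0, 0.768, 0.64, 0.0]
ft_force: [0.3, -0.1, -2.9]
finger_gap: 48.4
grasp_force: 64.1
```

jog_arm:
  plan:
    - [[0,0,1,0,20],[0,0,1,0,20],[0,0,0,0,20],[0,0,0,0,20]]

```text
time_s: 35.98
tcp_pos: [581.7, 166.1, 96.2]
eef_rot: [0.0, 0.768, 0.64, 0.0]
ft_force: [-3.8, 0.2, 6.9]
finger_gap: 49.0
grasp_force: 65.1
```

Contact at the expected height. Release, retreat and check.

jog_arm:
  plan:
    - [[0,0,0,0,70],[0,0,0,0,70],[0,0,0,0,70],[0,0,-15,0,70],[0,0,-40,0,75],[0,0,-50,0,85],[0,0,-50,0,85],[-40,0,-50,0,85]]

```text
time_s: 36.98
tcp_pos: [574.2, 128.6, 301.8]
eef_rot: [0.0, 0.768, 0.641, 0.0]
ft_force: [1.4, -0.7, -0.7]
finger_gap: 84.8
grasp_force: 0.0
```

jog_arm:
  plan:
    - [[-50,0,-30,0,85],[0,0,0,0,85],[0,0,0,0,85],[0,0,0,0,85]]

```text
time_s: 37.48
tcp_pos: [565.4, 79.3, 328.4]
eef_rot: [-0.001, 0.768, 0.64, -0.0]
ft_force: [0.2, -0.1, -0.4]
finger_gap: 84.9
grasp_force: 0.0
```

```bash
python3 -c "
from h import *;f=snap('wrist','w12');y=np.array([.1805,.9836,0]);x=np.array([y[1],-y[0],0]);J=np.array([582.6,166,122])
for c,l in((0,65),(104,27),(-104,27)):
    q=proj('w12',[J+x*a+y*(c+b) for a,b in((-25,l),(25,l),(25,-l),(-25,-l))]);cv2.polylines(f,[q.round().astype(int)],True,(0,0,255),1)
t=.112;y=np.array([np.sin(t),np.cos(t),0]);x=np.array([y[1],-y[0],0]);q=proj('w12',[np.array([458.6,148,51])+x*a+y*b for a,b in((-25,42),(25,42),(25,-42),(-25,-42))]);cv2.polylines(f,[q.round().astype(int)],True,(255,0,0),1)
cv2.imwrite('pics/z12.png',f)"
```

```text
(no output)
```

View pics/z12.png

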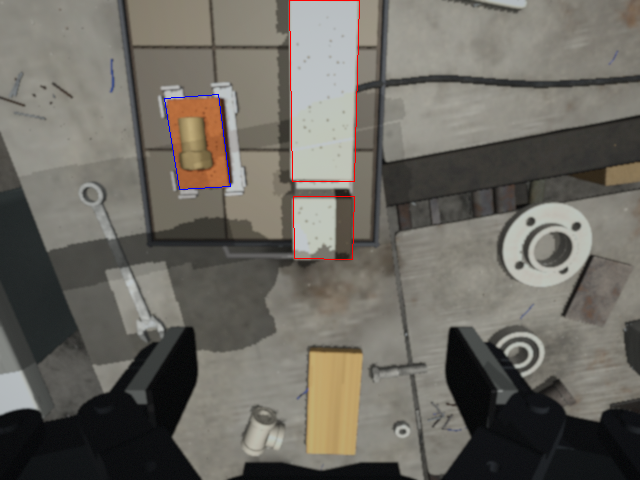

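Wall bricks, tile and coupling all match the intended outlines. Handing in.

```bash
python3 -c "
from station import r
print(r.finish_job())"
```

```text
the job is handed in; nothing more can be done
None
```

I handed the job in at about 38 s of the 131 s allowed: the tile is in the rest, the coupling is on its side in the tile's middle, and the white course is laid half–whole–half; my last picture matched the intended outlines, but no verdict came back.

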